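Draw the setting-out stick from under the boards

ROBOT

A 7-joint arm with a two-finger parallel gripper is mounted at the origin on the work surface. World frame = base frame: x ahead of the robot, y to its left, z up, the work surface at z = 0. Lengths are in m, angles in rad, forces in N, time in s.
With the tool pointing down it reaches from about 0.35 to 0.9 m from the base axis. Payload 8.1 kg.
Tool frame: the origin (TCP) lies midway between the tips of the shut fingers; the grasp point (between the pads) lies 19 mm behind it; z points along the fingers, y is the line along which they close (so a half turn about z gives the same grasp; the last joint's range is limited). The gripper opens to 92 mm and grips with 3 to 60 N. Pads are 19 mm wide; open, the fingers measure 130 mm over their backs; the gripper's body (75 mm by 190 mm) begins 47 mm behind the grasp point.
Start: joints at [-1.25, 0.434, 0.025, 1.573, -0.012, 1.134, -0.075], TCP at [0.257, 0.57, 0.227] pointing down, gripper open.
Joint ranges: [-2.62, 2.62], [-0.44, 2.09], [-1.27, 1.32], [0.08, 2.57], [-1.32, 4.46], [0.12, 2], [-2.74, 2.74]. Speed limits (rad/s): [2.22, 2.22, 3.01, 3.01, 3.14, 3.14, 3.14].

INTERFACE

Orientations are given as a rotation vector (axis times angle).
In Python, from cell import arm gives the robot as it stands.
- The arm moves only by the tool carry_out, never from a script. Its arguments are lists of equal length, an entry for each row: "claw": the finger opening in cm, from 0 to 9.18; "delta_pos": the shift along the tool's x, y, z in cm, a list of three; "angular": the turn, a rotation vector about the tool's x, y, z in rad, a list of three. In form: {"claw": [claw, ...], "delta_pos": [[dx, dy, dz], ...], "angular": [[ax, ay, az], ...]}. A call has 1 to 20 rows; each row shifts and turns the commanded pose from where the row before left it, along the tool's axes as they then stand; what a row does not reach is not made up. A row lasts 1/10 s, in which the tool goes at most 50 mm and 8.59 degrees, less where a joint would pass 70% of its speed; a pose out of reach is approached as far as the arm can. A call with a gripper value outside its range is refused whole. The fingers move at their own pace and stop on an object; "force" is the grip in N (left out, the last holds). Time passes only in rows, so rows that do not move let the fingers close. It gives the time, the measured TCP pose, the force, the opening and the grip force at its end, in the units of the state.
- arm.observe(): the state, without advancing time (a new reading comes with each control period).
- arm.get_image(name): name is "scene" or "top" or "wrist"; returns a dict with "frame" (480x640x3 uint8, red, green, blue), "mtx" (3x3 intrinsics, pixels), "T" (4x4, takes a point from camera to world coordinates). Camera axes: x right, y down, z forward; pixel columns grow to the right and rows downward; lengths in m; the calibration is good to about 2 mm. A picture is of the moment at which its call begins. There is no depth.
- arm.sign_off(): hands the job in; it is judged then, once.
Trained networks look in a picture, given as the dict that the camera call returned (one of the last four; its "shot" number tells which), for a name from the list of things; names that differ only in an ending like _2 or _b are one class to them, and where a whole thing is asked for, a point or a joint stands for the part that bears it (a point fixed in the world has none). Each returns a list of dicts, best first, with "conf" (0 to 1); they miss things now and then, are a little off and sometimes report something else, mostly with a low value. They report only what shows in the picture. A call takes as long as a camera call. They do not tell look-alikes from the thing itself.
- arm.look_for(label, picture): "centre" ([column, row] as shares, 0 to 1, of the picture: columns of its width, rows of its height, amid what is visible of it).
- arm.trace(label, picture): "region" (480x640 bool, what is visible of it) and "centre" ([column, row] as shares, 0 to 1, of the picture: columns of its width, rows of its height, amid what is visible of it).
- arm.place_of(label, picture): "centre" ([column, row] as shares, 0 to 1, of the picture: columns of its width, rows of its height: a listed point, or the origin of a listed thing).
The state is a dict: "clock": time; "joints": joint angles; "dq": joint speeds; "joint_efforts": joint torques, N m; "position": TCP position; "ee_rot": TCP orientation; "force": force on the tool from outside, world axes, zero at the start; "ft_torque": the same for the moment, N m; "width": opening from 0.0 (shut) to 1.0 (fully open); "gripper_force": force on a finger pad.
Only numpy, scipy, OpenCV 4.12 (cv2) and the standard library are available. Lean on these libraries where they do the work, as an engineer would, in place of code of your own. Each camera call takes 0.05 s, during which the arm holds its last target. There are 200 camera calls.

TASK

Slide the yellow setting-out stick out from under the two stacked boards: keep it flat on the bench and draw it lengthwise between the two metal bench dogs, which hold the boards back, so that the boards stay stacked in their place and are neither lifted nor tipped over. Then lay the stick flat in the middle of the cork mat, lengthwise along it, and let go.

Things in the scene. Friction and masses are not known exactly. Their poses are not given: they have to be found in the camera images.
- stick: Yellow flat stick with black ticks, 200 x 40 x 10 mm, 60 g, flat on the bench (not the loose blue one). Origin: centre of its underside; x along its length, z up. Its +x half (about 100 mm) sticks out from under the boards, midway between two bench dogs that stand beside its middle; the -x half, about 90 mm, lies under them. Pull it to its own +x: 120 mm brings its rear end past the dogs.
- lower_board: Brown grooved board, 160 x 90 x 20 mm, 0.2 kg, lying across the stick, a long side within 3 mm of the dogs (two fixed aluminium pins, 20 mm thick, 46 mm high, 90 mm between centres), which hold it back. Origin: centre of its underside; x along its 160 mm, y along its 90 mm away from the dogs, z up. It settles 10 mm on to the bench as the stick leaves, tilting a few degrees on the way.
- upper_board: Paler grooved board, 120 x 70 x 18 mm, 0.11 kg, lying loose on the lower board. Origin: centre of its underside, x along its 120 mm, y along its 70 mm, z up.
- cork_mat: Tan cork mat, 240 x 80 x 4 mm, fixed flat on the bench on the robot's right (-y). Origin: centre of its underside (its top is 4 mm up), x along its 240 mm, z up. Beside it lies a black rubber mat of the same size, which is not the one wanted.
Things that resemble listed ones, but are neither listed nor needed, are in the scene too. Leave any blue or pink look-alike of the upper_board alone.

How it is judged:
On the way:
1. the stick, still under 40 mm up, is drawn out until its middle is 130 mm from the lower board's middle (horizontal distance between stick and lower_board above 0.13 m and height (world z) of stick below 0.04 m), for 0.05 s.
At the end, for the whole second after the job is handed in: Stick flat and still on the cork mat, its middle within 40 mm along and 22 mm across of the mat's middle, within 15 degrees of its length; both boards flat and still, the lower within 30 mm and the upper within 35 mm of where they began, their middles within 30 mm of each other (height (world z) of stick below 0.012 m and angle between each of stick, lower_board, upper_board's own z axis and vertical below 0.1 rad and x of stick in the frame of cork_mat between -0.04 and 0.04 m and y of stick in the frame of cork_mat between -0.022 and 0.022 m and angle between the x axis of stick and the x axis of cork_mat, either way round below 0.26 rad and linear speed of each of stick, lower_board, upper_board below 0.02 m/s and distance of lower_board from where it was at the start of the episode below 0.03 m and distance of upper_board from where it was at the start of the episode below 0.035 m and horizontal distance between upper_board and lower_board below 0.03 m); the robot touches nothing.
It fails at once if a board is tipped by more than 20 degrees (angle between any of lower_board, upper_board's own z axis and vertical above 0.35 rad).
It fails at once if a board is lifted by more than 20 mm (height (world z) of lower_board above 0.03 m or height (world z) of upper_board above 0.05 m).
It also fails if it takes over 48 s, if anything falls off the work surface, if the arm or the gripper's body presses on something with over 40 N, if the wrist force passes 120 N, or if a joint passes its speed limit or range.

## Working session

There is one attempt and no reset: what is moved stays moved. The work goes in short steps, Python scripts to look and compute and a tool call to move; the robot and the scene stay as the last step left them, time stands still between calls to the robot, and variables do not carry over. Pictures are saved under pics/ and viewed, at most 10 in all, crops included, and the job is handed in when it is done.

Besides the shell and the picture viewer there is one more tool, called after ">>>" by a JSON object that holds its "method" and its "body", one argument or row to a line. carry_out: Moves the arm, as the interface text tells. Its arguments: {"type":"object","properties":{"claw":{"type":"array","items":{"type":"number"}},"delta_pos":{"type":"array","items":{"type":"array","items":{"type":"number"}}},"angular":{"type":"array","items":{"type":"array","items":{"type":"number"}}},"force":{"type":"number"}},"required":["claw","delta_pos","angular"]}

```bash
mkdir -p pics; python3 - <<'E'
from cell import arm
import cv2,numpy as np
s=arm.observe();print({k:np.round(s[k],3) for k in('clock','position','ee_rot','force','width')})
for n in("top","scene"):
    p=arm.get_image(n);cv2.imwrite(f"pics/{n}0.png",p["frame"][:,:,::-1])
    print(n,p["mtx"].tolist(),np.round(p["T"],4).tolist())
    for l in("stick","lower_board","upper_board","cork_mat"):
        print(l,[(np.round(np.array(d["centre"])*[640,480],1).tolist(),round(d["conf"],2)) for d in arm.look_for(l,p)])
E
```

```text
{'clock': np.float64(0.0), 'position': array([0.257, 0.569, 0.226]), 'ee_rot': array([-6.610e-01, -3.071e+00,  2.000e-03]), 'force': array([ 0.489,  0.02 , -0.632]), 'width': np.float64(1.003)}
top [[521.6029210825778, 0.0, 324.7791938200571], [0.0, 521.6029210825778, 234.30168872763159], [0.0, 0.0, 1.0]] [[-0.0067, -0.9921, 0.1256, 0.274], [-1.0, 0.0072, 0.0041, 0.2141], [-0.0049, -0.1255, -0.9921, 1.5858], [0.0, 0.0, 0.0, 1.0]]
stick [([347.1, 207.3], 0.86)]
lower_board [([323.2, 228.3], 0.92)]
upper_board [([169.0, 224.8], 0.88), ([314.5, 211.2], 0.85), ([337.0, 278.2], 0.7), ([402.5, 255.4], 0.67)]
cork_mat [([484.7, 236.4], 0.69)]
scene [[453.52248122014385, 0.0, 310.0610360514866], [0.0, 453.52248122014385, 246.05855257001494], [0.0, 0.0, 1.0]] [[-0.1501, 0.86, -0.4878, 1.003], [0.9886, 0.1267, -0.0809, 0.2964], [-0.0078, -0.4944, -0.8692, 0.9483], [0.0, 0.0, 0.0, 1.0]]
stick [([277.1, 272.1], 0.72)]
lower_board [([319.5, 295.4], 0.63)]
upper_board [([305.3, 198.9], 0.93), ([323.3, 265.5], 0.85), ([520.9, 282.5], 0.77), ([227.5, 211.1], 0.68)]
cork_mat [([122.2, 224.2], 0.97), ([317.1, 295.4], 0.48)]
```

View pics/top0.png

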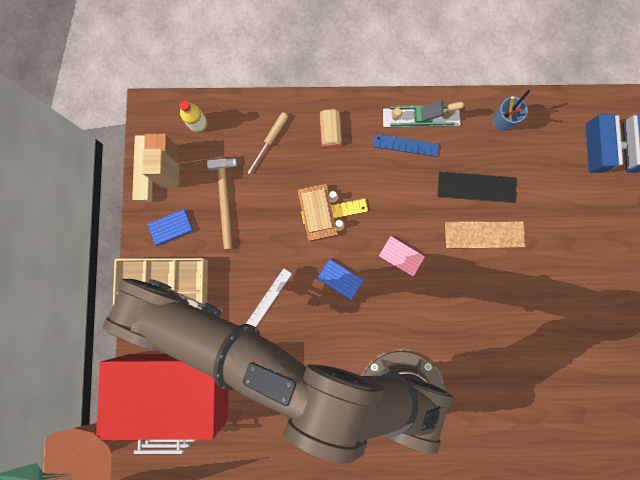

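View pics/scene0.png

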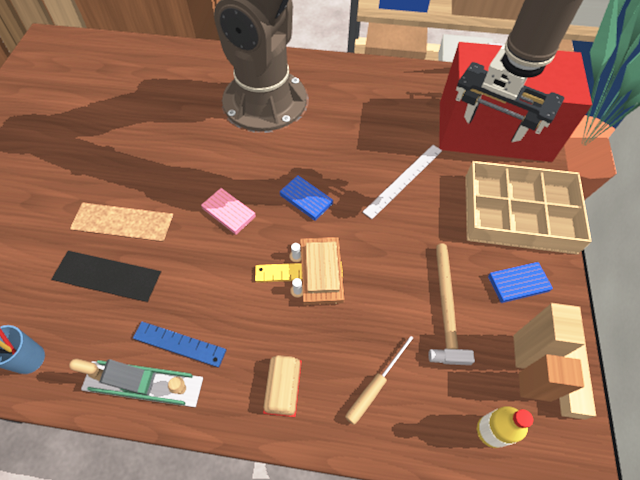

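The top view shows the yellow stick (350,208) coming out from under the pale board on the brown board (318,211), between two pins (333,196) and (340,224). The blue stick (406,146) is the loose one. The blue boards (169,227) and (341,279) and the pink one (402,256) are look-alikes. The tan mat (485,235) is cork and the black one (478,187) is not. I'll measure and confirm in one crop.

```bash
cat > h.py <<'E'
from cell import arm
import cv2,numpy as np
def w(p,uv,z):
    uv=np.atleast_2d(np.asarray(uv,float));d=np.c_[uv,np.ones(len(uv))]@np.linalg.inv(p["mtx"]).T@p["T"][:3,:3].T
    o=p["T"][:3,3];return (o+d*((z-o[2])/d[:,2])[:,None])[:,:2]
def rect(p,mask,z):
    c=max(cv2.findContours(mask.astype(np.uint8),0,1)[0],key=cv2.contourArea)[:,0]
    (c0,sz,a)=cv2.minAreaRect((w(p,c,z)*1000).astype(np.float32))
    b=cv2.boxPoints((c0,sz,a));e=[b[1]-b[0],b[2]-b[1]];e=max(e,key=np.linalg.norm)
    return np.round(c0,1),np.round(sz,1),round(float(np.degrees(np.arctan2(e[1],e[0]))),1)
def yellow(p,roi):
    h=cv2.cvtColor(p["frame"],cv2.COLOR_RGB2HSV);m=cv2.inRange(h,(23,150,100),(35,255,255))
    k=np.zeros_like(m);x0,x1,y0,y1=roi;k[y0:y1,x0:x1]=1
    return cv2.morphologyEx(m*k,cv2.MORPH_CLOSE,np.ones((7,7)))
E
python3 - <<'E'
from h import *
im=[]
for n,roi in(("top",(300,380,180,240)),("scene",(245,310,250,295))):
    p=arm.get_image(n)
    print(n,'yellow',rect(p,yellow(p,roi),.01))
    for l,z in(("stick",.01),("cork_mat",.004),("lower_board",.03),("upper_board",.048)):
        for d in arm.trace(l,p)[:3]: print(l,round(d["conf"],2),rect(p,d["region"],z))
    x0,x1,y0,y1=(285,385,170,245) if n=="top" else (235,355,225,315)
    im.append(cv2.resize(p["frame"][y0:y1,x0:x1,::-1],(400,300),interpolation=cv2.INTER_CUBIC))
cv2.imwrite("pics/crop.png",np.hstack(im))
E
```

```text
top yellow (array([557.9, 134.6]), array([40.8, 84.6]), -79.0)
stick 0.77 (array([554. , 145.2]), array([ 41.4, 107. ]), -79.3)
cork_mat 0.86 (array([ 471.7, -266.6]), array([241.5,  80. ]), 89.6)
lower_board 0.62 (array([538.9, 244.9]), array([163.1,  92.6]), 11.9)
upper_board 0.96 (array([336. , 178.2]), array([118.2,  68.3]), 57.9)
upper_board 0.9 (array([401.7,  -4.4]), array([119. ,  70.4]), 58.4)
upper_board 0.77 (array([539.4, 247.7]), array([123.1,  70.8]), 10.7)
scene yellow (array([550.3, 169.7]), array([38.6, 54.1]), -81.6)
stick 0.85 (array([556.9, 148.8]), array([ 43.5, 105.8]), -78.9)
stick 0.15 (array([527.2, 245.7]), array([131.6,  72.6]), 10.9)
cork_mat 0.75 (array([ 471.5, -263.4]), array([ 82.2, 239.5]), -89.2)
lower_board 0.68 (array([545.2, 246. ]), array([167.7,  93.4]), 11.5)
upper_board 0.72 (array([363.4, 181.6]), array([123. ,  76.9]), 56.7)
upper_board 0.72 (array([519.8, 678.5]), array([ 71.3, 124.7]), -67.2)
upper_board 0.67 (array([429.4,   3.7]), array([125.8,  73. ]), 58.0)
```

View pics/crop.png

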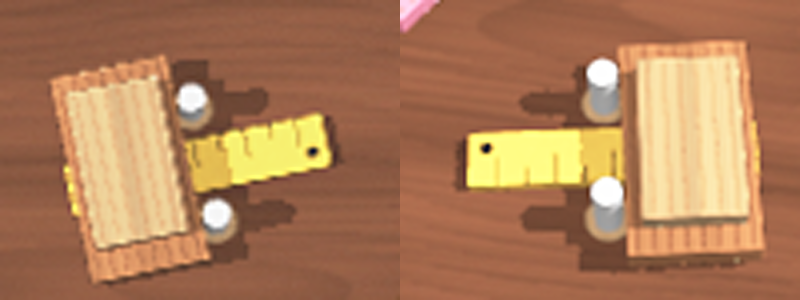

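The crop confirms the yellow stick with black ticks, a pale board on a brown one, and two metal pins. The far end of the stick is at about (566,93) mm and its axis is at -79°. First I'll move to hover.

>>> {"method": "carry_out", "body": {
  "claw": [9,9,9,9,9,9,9,9,9,9,9,9,9,9],
  "delta_pos": [
    [-3.2,-1.9,0],
    [-3.2,-1.9,0],
    [-3.2,-1.9,0],
    [-3.2,-1.9,0],
    [-3.2,-1.9,0],
    [-3.2,-1.9,0],
    [-3.2,-1.9,0],
    [-3.2,-1.9,0],
    [-3.2,-1.9,0],
    [-3.2,-1.9,0],
    [-3.2,-1.9,0],
    [-3.2,-1.9,0],
    [-3.2,-1.9,0],
    [-3.2,-1.9,0]
  ],
  "angular": [
    [0,0,0],
    [0,0,0],
    [0,0,0],
    [0,0,0],
    [0,0,0],
    [0,0,0],
    [0,0,0],
    [0,0,0],
    [0,0,0],
    [0,0,0],
    [0,0,0],
    [0,0,0],
    [0,0,0],
    [0,0,0]
  ]
}}

```text
clock: 2.4
position: [0.5567, 0.1417, 0.2269]
ee_rot: [0.661, 3.071, 0.0]
force: [-0.7, 0.5, -0.3]
width: 0.979
gripper_force: 0.0
```

>>> {"method": "carry_out", "body": {
  "claw": [6.5,6.5,6.5,6.5,6.5,6.5,6.5,6.5,6.5,6.5],
  "delta_pos": [
    [0,0,0],
    [0,0,0],
    [0,0,0],
    [0,0,0],
    [0,0,0],
    [0,0,0],
    [0,0,0],
    [0,0,0],
    [0,0,0],
    [0,0,0]
  ],
  "angular": [
    [0,0,0.12],
    [0,0,0.12],
    [0,0,0.12],
    [0,0,0.12],
    [0,0,0.12],
    [0,0,0.12],
    [0,0,0.12],
    [0,0,0.115],
    [0,0,0],
    [0,0,0]
  ]
}}

```text
clock: 3.4
position: [0.5559, 0.1431, 0.2267]
ee_rot: [1.994, 2.428, -0.0]
force: [0.2, -0.3, 0.4]
width: 0.71
gripper_force: 0.0
```

```bash
cat >> h.py <<'E'
from scipy.spatial.transform import Rotation as Ro
def go(x,y,z,yaw):  # target tool-x yaw (deg); delta in tool frame cm, dyaw tool rad
    s=arm.observe();R=Ro.from_rotvec(s["ee_rot"]).as_matrix()
    cur=np.degrees(np.arctan2(R[1,0],R[0,0]))
    print("clock",round(float(s["clock"]),2),"pos",np.round(s["position"],4),"toolx yaw",round(cur,2),"z",np.round(R[:,2],3),"F",np.round(s["force"],1),"w",round(float(s["width"]),3))
    print("d_tool cm",np.round(R.T@(np.array([x,y,z])-s["position"])*100,2),"turn z",round(-np.radians((yaw-cur+180)%360-180),3))
E
python3 - <<'E'
from h import *
p=arm.get_image("wrist");cv2.imwrite("pics/w1.png",p["frame"][:,:,::-1])
print('yellow wrist',rect(p,yellow(p,(0,640,0,480)),.01))
for d in arm.trace("stick",p)[:2]: print(round(d["conf"],2),rect(p,d["region"],.01))
go(.5565,.142,.003,101)
E
```

```text
yellow wrist (array([553.5, 145.5]), array([ 40. , 104.1]), -78.6)
0.68 (array([554.4, 145.6]), array([ 40.8, 105.9]), -78.9)
clock 3.5 pos [0.556  0.143  0.2268] toolx yaw 101.15 z [ 0.  0. -1.] F [-0.1 -1.2 -0.1] w 0.71
d_tool cm [-0.11  0.03 22.38] turn z 0.003
```

View pics/w1.png

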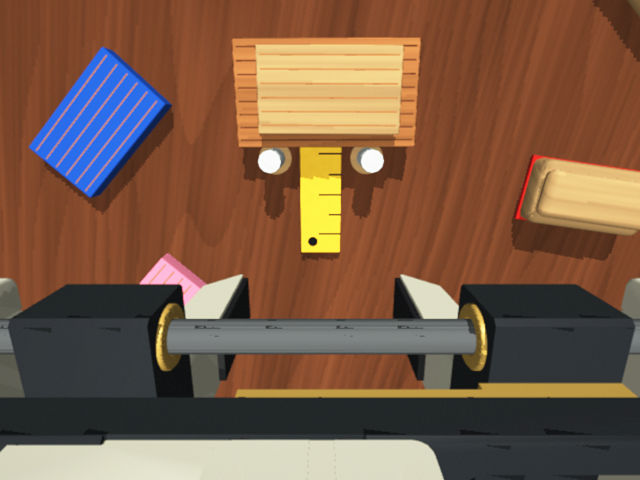

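The wrist view shows the stick (320,200) clear between the pins (270,160) and (372,160), lined up with the tool. Next I'll descend.

>>> {"method": "carry_out", "body": {
  "claw": [6.5,6.5,6.5,6.5,6.5,6.5,6.5,6.5,6.5,6.5,6.5,6.5,6.5],
  "delta_pos": [
    [0,-0.1,3],
    [0,0,3],
    [0,0,3],
    [0,0,3],
    [0,0,3],
    [0,0,2.5],
    [0,0,1.5],
    [0,0,1],
    [0,0,1],
    [0,0,0.7],
    [0,0,0.5],
    [0,0,0],
    [0,0,0]
  ],
  "angular": [
    [0,0,0],
    [0,0,0],
    [0,0,0],
    [0,0,0],
    [0,0,0],
    [0,0,0],
    [0,0,0],
    [0,0,0],
    [0,0,0],
    [0,0,0],
    [0,0,0],
    [0,0,0],
    [0,0,0]
  ]
}}

```text
clock: 4.8
position: [0.5553, 0.1429, 0.0051]
ee_rot: [1.998, 2.424, 0.001]
force: [-0.6, 0.4, 1.0]
width: 0.707
gripper_force: 0.0
```

>>> {"method": "carry_out", "body": {
  "claw": [6.5,6.5,3.5,3.5,3.5,3.5,3.5,3.5,3.5,3.5,3.5],
  "delta_pos": [
    [0,0,0.2],
    [0,0,0],
    [0,0,0],
    [0,0,0],
    [0,0,0],
    [0,0,0],
    [0,0,0],
    [0,0,0],
    [0,0,0],
    [0,0,0],
    [0,0,0]
  ],
  "angular": [
    [0,0,0],
    [0,0,0],
    [0,0,0],
    [0,0,0],
    [0,0,0],
    [0,0,0],
    [0,0,0],
    [0,0,0],
    [0,0,0],
    [0,0,0],
    [0,0,0]
  ],
  "force": 30
}}

```text
clock: 5.9
position: [0.555, 0.1428, 0.0028]
ee_rot: [1.998, 2.424, 0.0]
force: [-0.1, 0.2, 1.5]
width: 0.427
gripper_force: 30.0
```

>>> {"method": "carry_out", "body": {
  "claw": [3.5,3.5,3.5,3.5,3.5,3.5,3.5,3.5,3.5,3.5,3.5,3.5,3.5,3.5,3.5,3.5,3.5,3.5,3.5,3.5],
  "delta_pos": [
    [-0.4,0,0],
    [-0.7,0,0],
    [-0.7,0,0],
    [-0.7,0,0],
    [-0.7,0,0],
    [-0.7,0,0],
    [-0.7,0,0],
    [-0.7,0,0],
    [-0.7,0,0],
    [-0.7,0,0],
    [-0.7,0,0],
    [-0.7,0,0],
    [-0.7,0,0],
    [-0.7,0,0],
    [-0.7,0,0],
    [-0.7,0,0],
    [-0.7,0,0],
    [-0.7,0,0],
    [-0.7,0,0],
    [-0.7,0,0]
  ],
  "angular": [
    [0,0,0],
    [0,0,0],
    [0,0,0],
    [0,0,0],
    [0,0,0],
    [0,0,0],
    [0,0,0],
    [0,0,0],
    [0,0,0],
    [0,0,0],
    [0,0,0],
    [0,0,0],
    [0,0,0],
    [0,0,0],
    [0,0,0],
    [0,0,0],
    [0,0,0],
    [0,0,0],
    [0,0,0],
    [0,0,0]
  ]
}}

```text
clock: 7.9
position: [0.5813, 0.0078, 0.0028]
ee_rot: [-1.998, -2.424, -0.0]
force: [-1.0, 1.8, 3.8]
width: 0.434
gripper_force: 30.0
```

```bash
python3 - <<'E'
from h import *
p=arm.get_image("top");cv2.imwrite("pics/t2.png",cv2.resize(p["frame"][150:300,280:440,::-1],(640,600),interpolation=cv2.INTER_CUBIC))
for l,z in(("stick",.01),("lower_board",.02),("upper_board",.038)):
    for d in arm.trace(l,p)[:3]: print(l,round(d["conf"],2),rect(p,d["region"],z))
go(.4716,-.265,.08,90)
E
```

```text
stick 0.9 (array([566.5,  92.4]), array([ 47.8, 134.7]), -77.8)
lower_board 0.82 (array([539.2, 243.1]), array([161.6,  89.7]), 11.3)
upper_board 0.74 (array([540.7, 246. ]), array([123.1,  73.5]), 10.1)
upper_board 0.71 (array([335.3, 176.4]), array([121.6,  72.8]), 57.4)
upper_board 0.68 (array([495.3, 687.8]), array([ 75.6, 123.5]), -69.5)
clock 8.1 pos [0.5813 0.0071 0.0028] toolx yaw 100.93 z [ 0.    -0.001 -1.   ] F [ 1.3 -2.2  3.1] w 0.43
d_tool cm [-24.64 -15.93  -7.7 ] turn z 0.191
```

View pics/t2.png

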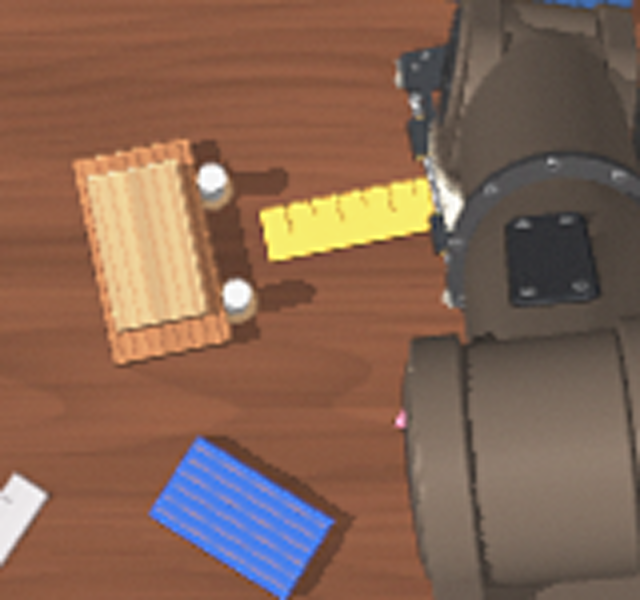

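The crop shows the stick fully out (rear end at crop 265,235) and the boards still stacked behind the dogs. Now I'll lift and carry it to the mat.

>>> {"method": "carry_out", "body": {
  "claw": [3.5,3.5,3.5,3.5,3.5,3.5],
  "delta_pos": [
    [0,0,-0.7],
    [0,0,-1.5],
    [0,0,-1.5],
    [0,0,-1.5],
    [0,0,-1.5],
    [0,0,-1]
  ],
  "angular": [
    [0,0,0],
    [0,0,0],
    [0,0,0],
    [0,0,0],
    [0,0,0],
    [0,0,0]
  ],
  "force": 40
}}

```text
clock: 8.7
position: [0.5819, 0.0086, 0.0821]
ee_rot: [1.997, 2.423, 0.003]
force: [0.2, -0.5, -0.3]
width: 0.428
gripper_force: 40.0
```

>>> {"method": "carry_out", "body": {
  "claw": [3.5,3.5,3.5,3.5,3.5,3.5,3.5,3.5,3.5,3.5,3.5,3.5,3.5,3.5,3.5,3.5,3.5,3.5,3.5,3.5],
  "delta_pos": [
    [-2.1,-1.2,0],
    [-2.1,-1.2,0],
    [-2.1,-1.2,0],
    [-2.1,-1.2,0],
    [-2.1,-1.2,0],
    [-2.1,-1.2,0],
    [-2.1,-1.2,0],
    [-2.1,-1.2,0],
    [-2.1,-1.2,0],
    [-2.1,-1.2,0],
    [-2.1,-1.2,0],
    [-2.1,-1.2,0],
    [-2.1,-1.2,0],
    [-2.1,-1.2,0],
    [0,0,0],
    [0,0,0],
    [0,0,0],
    [0,0,0],
    [0,0,0],
    [0,0,0]
  ],
  "angular": [
    [0,0,0],
    [0,0,0],
    [0,0,0],
    [0,0,0],
    [0,0,0],
    [0,0,0],
    [0,0,0],
    [0,0,0],
    [0,0,0],
    [0,0,0],
    [0,0,0],
    [0,0,0],
    [0,0,0],
    [0,0,0],
    [0,0,0.05],
    [0,0,0.05],
    [0,0,0.05],
    [0,0,0.04],
    [0,0,0],
    [0,0,0]
  ]
}}

```text
clock: 10.7
position: [0.4725, -0.3122, 0.0802]
ee_rot: [2.217, 2.225, 0.0]
force: [0.3, -0.8, -0.4]
width: 0.431
gripper_force: 40.0
```

```bash
python3 - <<'E'
from h import *
for n in("scene","wrist"):
    p=arm.get_image(n)
    for d in arm.trace("stick",p)[:2]: print(n,round(d["conf"],2),rect(p,d["region"],.088))
    if n=="scene": cv2.imwrite("pics/s3.png",cv2.resize(p["frame"][100:340,20:340,::-1],(800,600)))
go(.4716,-.315,.0075,90)
E
```

```text
scene 0.97 (array([ 474.8, -236.5]), array([165.4,  47.3]), 89.9)
wrist 0.82 (array([ 471.5, -258. ]), array([ 39.8, 123. ]), -89.9)
clock 10.9 pos [ 0.4723 -0.3123  0.0798] toolx yaw 90.15 z [ 0.  0. -1.] F [-0.2  0.2 -1.3] w 0.427
d_tool cm [-0.27 -0.08  7.23] turn z 0.003
```

View pics/s3.png

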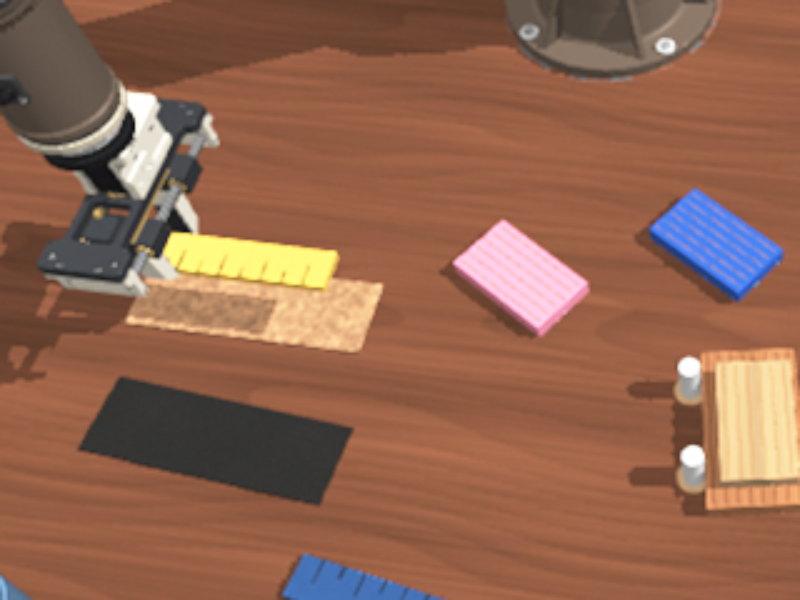

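The stick hangs level over the cork mat. Now I'll lower it gently onto the mat.

>>> {"method": "carry_out", "body": {
  "claw": [3.5,3.5,3.5,3.5,3.5,3.5,3.5,3.5,3.5,3.5,3.5],
  "delta_pos": [
    [-0.3,0,0.5],
    [-0.2,-0.1,1.2],
    [0,0,1.5],
    [0,0,1.5],
    [0,0,1],
    [0,0,0.6],
    [0,0,0.4],
    [0,0,0.3],
    [0,0,0.25],
    [0,0,0],
    [0,0,0]
  ],
  "angular": [
    [0,0,0],
    [0,0,0],
    [0,0,0],
    [0,0,0],
    [0,0,0],
    [0,0,0],
    [0,0,0],
    [0,0,0],
    [0,0,0],
    [0,0,0],
    [0,0,0]
  ]
}}

```text
clock: 12.0
position: [0.4715, -0.3174, 0.0075]
ee_rot: [2.219, 2.223, 0.0]
force: [0.3, 1.0, -1.6]
width: 0.429
gripper_force: 40.0
```

>>> {"method": "carry_out", "body": {
  "claw": [4.5,6,6.5,6.5,6.5,6.5,6.5,6.5,6.5,6.5,6.5,6.5,6.5,6.5,6.5],
  "delta_pos": [
    [0,0,0],
    [0,0,0],
    [0,0,0],
    [0,0,0],
    [0,0,0],
    [0,0,-1],
    [0,0,-1.5],
    [0,0,-2],
    [0,0,-2],
    [0,0,-3],
    [0,0,-3],
    [0,0,-3],
    [0,0,-3],
    [0,0,0],
    [0,0,0]
  ],
  "angular": [
    [0,0,0],
    [0,0,0],
    [0,0,0],
    [0,0,0],
    [0,0,0],
    [0,0,0],
    [0,0,0],
    [0,0,0],
    [0,0,0],
    [0,0,0],
    [0,0,0],
    [0,0,0],
    [0,0,0],
    [0,0,0],
    [0,0,0]
  ]
}}

```text
clock: 13.5
position: [0.4716, -0.3174, 0.1933]
ee_rot: [2.218, 2.222, 0.001]
force: [0.4, 0.9, -0.2]
width: 0.705
gripper_force: 0.0
```

```bash
python3 - <<'E'
from h import *
for n in("scene","top","wrist"):
    p=arm.get_image(n)
    for d in arm.trace("stick",p)[:1]: print(n,round(d["conf"],2),rect(p,d["region"],.014))
    if n=="scene": cv2.imwrite("pics/s4.png",cv2.resize(p["frame"][100:340,20:340,::-1],(800,600)))
    if n!="wrist":
        for l,z in(("lower_board",.02),("upper_board",.038)):
            for d in arm.trace(l,p)[:4]: print(l,round(d["conf"],2),rect(p,d["region"],z))
E
```

```text
scene 0.58 (array([ 474. , -262.4]), array([ 44.1, 203.6]), -89.6)
lower_board 0.72 (array([544.5, 243.7]), array([167.4,  91. ]), 11.6)
upper_board 0.94 (array([514.1, 682.9]), array([ 74. , 125.9]), -68.2)
upper_board 0.71 (array([4.232e+02, 4.000e-01]), array([126.5,  71.6]), 58.3)
upper_board 0.65 (array([544.1, 248.1]), array([125.4,  67.3]), 10.7)
upper_board 0.6 (array([358.2, 181.1]), array([127.7,  77.5]), 56.3)
top 0.69 (array([ 473.4, -265.5]), array([201. ,  42.8]), 89.6)
upper_board 0.87 (array([335.7, 178.9]), array([118. ,  71.4]), 55.9)
upper_board 0.84 (array([540.6, 245.7]), array([121.8,  71.8]), 10.7)
upper_board 0.8 (array([403.4,  -5. ]), array([120.5,  70.8]), 59.3)
upper_board 0.66 (array([495.8, 685.5]), array([ 71.7, 121.2]), -70.1)
wrist 0.57 (array([ 471.2, -267.3]), array([ 40.7, 200.5]), -90.0)
```

View pics/s4.png

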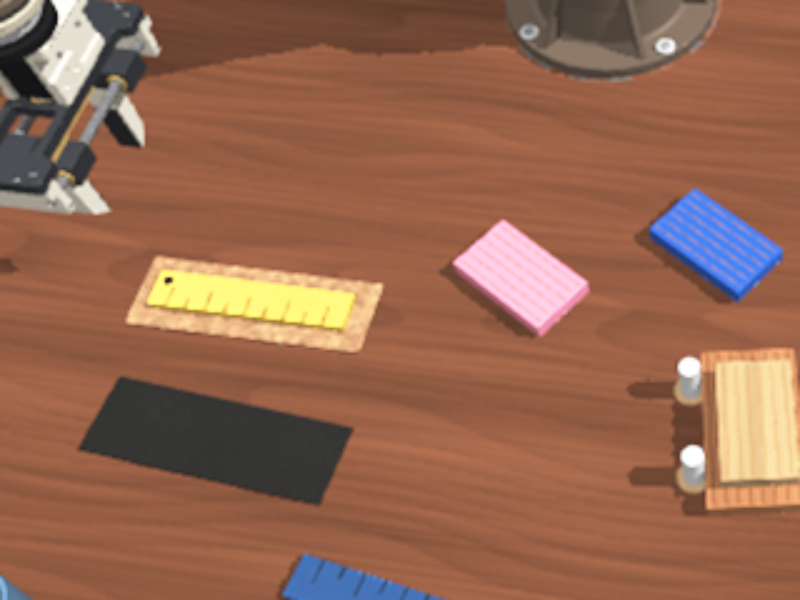

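The stick lies flat in the middle of the cork mat (crop 252,300), and the boards are stacked in place behind the dogs. I'm handing in.

```bash
python3 -c "
from cell import arm
print(arm.sign_off())"
```

```text
the job is handed in; nothing more can be done
None
```

The yellow stick was drawn out between the dogs and lies in the middle of the cork mat, within about 3 mm by the cameras; the boards are still stacked in place, and I handed the job in at about 14 s (no verdict was returned).

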